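Put the bench kit back in its holders

ROBOT

A 7-joint arm with a two-finger parallel gripper is mounted at the origin on the work surface; the furniture and walls round the work are solid. World frame = base frame: x ahead of the robot, y to its left, z up, the work surface at z = 0. Lengths are in mm, angles in rad, forces in N, time in s.
With the tool pointing down it reaches from about 400 to 925 mm from the base axis. Payload 4.1 kg.
Tool frame: the origin (TCP) lies on the centre line of the jaws, within the pads' length; the fingertips stand 19 mm ahead of it and the grasp point (between the pads) is the TCP (r.tip_extent is the distance from the TCP to the fingertips, in mm); z points along the fingers, x is the direction in which the jaws open and shut, and the axes are right-handed (so a half turn about z gives the same grasp; the last joint's range is limited). The gripper opens to 85 mm and grips with 20 to 120 N. Pads are 22 mm wide; open, the fingers measure 114 mm over their backs; the gripper's body (76 mm by 85 mm) begins 54 mm behind the grasp point. The pads swing forward as they close: fully open they stand 13 mm farther back than shut.
Start: joints at [1.093, 0.398, 0.045, 1.537, -0.019, 1.207, -0.051], TCP at [240.413, -603.943, 215.847] pointing down, gripper open.
Joint ranges: [-2.82, 2.82], [-0.49, 2.23], [-1.37, 1.46], [0, 2.46], [-1.36, 4.5], [0.23, 2], [-2.94, 2.94]. Speed limits (rad/s): [2.57, 2.57, 3.14, 3.14, 3.14, 3.14, 3.14].

INTERFACE

Orientations are given as a rotation vector (axis times angle).
In Python, from rig import r, kinematics, optics, status gives the robot as it stands. The module is installed in compiled form; this text tells all that it offers. Calls block until the motion is done:
- r.move_to(position, orientation): joint-space move of the TCP to a pose.
- r.move_straight(position, rotation=None, speed=150, f_stop=None): straight line of the TCP; rotation=None keeps the orientation; speed is the mean speed in mm/s. With f_stop (N) it stops when the force on the tool has changed by that much, and returns True; else False.
- r.goto_joints(angles): joint-space move.
- r.move_gripper(opening, squeeze=None): finger opening in mm; squeeze is the grip in N (None keeps the last); returns when the fingers have stopped.
- r.dwell(seconds).
- kinematics.solve_ik(position, orientation): joint angles nearest the present ones, or None.
- optics.capture(name): name is "scene" or "side" or "wrist"; returns a dict with "image" (384x512x3 uint8, red, green, blue), "fovy" (degrees; the focal length in pixels is half the picture's height over the tangent of half this angle, whatever the lens; pixels are square), "cx", "cy" (the principal point, pixels), "camera_from_world" (4x4, takes a point from world to camera coordinates); the wrist camera has in their place "hand_eye" (4x4, takes a point from camera to tool coordinates, whose origin is the TCP and whose axes are the tool frame's). Camera axes: x right, y down, z forward; pixel columns grow to the right and rows downward; lengths in mm; the calibration is good to about 2 mm. A picture is of the moment at which its call begins: read the wrist's pose just before it. There is no depth.
A pose or a line that the arm cannot do raises r.MotionError and nothing moves.
- r.sign_off(): hands the job in, once; it reports no verdict.
Readings, each from a call of its own:
- status.current_t(): time.
- status.current_joint_positions(): joint angles.
- status.current_joint_vel(): joint speeds.
- status.current_joint_torque(): joint torques, N m.
- status.current_position(): TCP position.
- status.current_eef_rot(): TCP orientation.
- status.current_force(): force on the tool from outside, world axes, zero at the start.
- status.current_torque(): the same for the moment, N m.
- status.current_opening(): finger opening in mm.
Only numpy, scipy, OpenCV 4.12 (cv2) and the standard library are available. Lean on these libraries where they do the work, as an engineer would, in place of code of your own. Each camera call takes 0.05 s, during which the arm holds its last target. There are 200 camera calls.

TASK

Put the bench kit back: set the dropping bottle, the brass weight, the timer and the flat glass test piece each into the holder whose rim matches its foot in shape and size (the bottle in the larger ring, the weight in the smaller ring, the timer in the larger rectangle, the test piece in the smaller one). Each must stand flat on the holder's floor inside the rim, upright (the test piece lying flat, as it lies now; the rectangular ones fit either way round), and be let go; leave the pink flask and the Petri dish where they are.

Things in the scene. Friction and masses are not known exactly. Their poses are not given: they have to be found in the camera images.
- bottle_center (a point): Brown glass dropping bottle with black cap and red rubber teat, loose, upright. Round body 42 mm in diameter with straight sides up to 46 mm; cap 22 mm in diameter from 64 to 73 mm up, a firm place to grip; teat 13 mm wide above it, 108 mm tall in all; mass about 85 g. Origin: on its axis, half-way up (54 mm above its foot); z up.
- weight_center (a point): Brass weight with a knob, loose, standing upright on the bare worktop (the other weights, in the wooden case at the left, are fixed scenery). Round, 21 mm in diameter, 32 mm tall, mass about 50 g. Origin: on its axis, half-way up (16 mm above its foot); z up.
- kit_timer_center (a point): White countdown timer with a small display and three buttons, loose, standing upright on its foot. 36 mm deep (its x; the display looks to -x), 68 mm wide (its y), 61 mm tall; mass about 70 g; front and back lean in evenly, from 36 mm apart at the foot to 13 mm at the top (33 mm at 15 mm up), the two sides are straight. Origin: middle of its bounding box, half-way up (30.5 mm above its foot); z up.
- block_center (a point): Flat glass test piece in its small flat case, black below, greyish clear lid above with a small pale label, loose, lying flat. 26 mm (its x) x 44 mm (its y) x 14 mm high; mass about 60 g. Origin: its centre, 7 mm above its underside; z up.
- dock_bottle_floor (a point): Fixed holder: dark plate like the others' (68 x 100 mm, 4 mm thick, long side along y) with a white rim 5 mm thick, standing 6 mm above it. Here the rim is the larger ring: inner diameter 53 mm. Origin: centre of the recess floor, which is the plate's top; z up.
- dock_weight_floor (a point): Fixed holder: dark plate like the others' (68 x 100 mm, 4 mm thick, long side along y) with a white rim 5 mm thick, standing 6 mm above it. Here the rim is the smaller ring: inner diameter 32 mm. Origin: centre of the recess floor, which is the plate's top; z up.
- dock_timer_floor (a point): Fixed holder: dark plate like the others' (68 x 100 mm, 4 mm thick, long side along y) with a white rim 5 mm thick, standing 6 mm above it. The rim is four corner angles round the larger rectangle: inside 47 mm (its x) x 79 mm (its y), gaps for fingers mid-side (45 mm in long sides, 21 mm in short ones). Origin: centre of the recess floor, which is the plate's top; z up.
- dock_block_floor (a point): Fixed holder: dark plate like the others' (68 x 100 mm, 4 mm thick, long side along y) with a white rim 5 mm thick, standing 6 mm above it. The rim is four corner angles round the smaller rectangle: inside 37 mm (its x) x 55 mm (its y), gaps for fingers mid-side (35 mm in long sides, 13 mm in short ones). Origin: centre of the recess floor, which is the plate's top; z up.
- flask_center (a point): Bystander: small conical glass flask of pink solution, loose, foot 51 mm in diameter, 76 mm tall, at the right of the work; to be left alone. Origin: on its axis, half-way up.
- dish_center (a point): Bystander: glass Petri dish with a white filter disc, loose, 64 mm in diameter, 14 mm tall, at the left of the work; to be left alone. Origin: its centre, 7 mm up.
Things that resemble listed ones, but are neither listed nor needed, are in the scene too. Leave any brown look-alike of the part that bears kit_timer_center alone.

How it is judged (in metres and radians):
At the end, for the whole second after the job is handed in: Each of the four is in its matching holder: centre within 12 mm of the recess centre, foot within 3 mm of the recess floor, tilted under 0.12 rad; timer and test piece along the recess within 0.3 rad, either way round; all released and at rest (horizontal distance between bottle_center and dock_bottle_floor below 0.012 m and z of bottle_center in the frame of dock_bottle_floor between 0.051 and 0.057 m and angle between each of bottle_center, weight_center, kit_timer_center, block_center's own z axis and vertical below 0.12 rad and linear speed of each of bottle, weight, kit_timer, block below 0.02 m/s and angular speed of each of bottle, weight, kit_timer, block below 0.2 rad/s and horizontal distance between weight_center and dock_weight_floor below 0.012 m and z of weight_center in the frame of dock_weight_floor between 0.013 and 0.019 m and horizontal distance between kit_timer_center and dock_timer_floor below 0.012 m and z of kit_timer_center in the frame of dock_timer_floor between 0.0275 and 0.0335 m and angle between the y axis of kit_timer_center and the y axis of dock_timer_floor, either way round below 0.3 rad and horizontal distance between block_center and dock_block_floor below 0.012 m and z of block_center in the frame of dock_block_floor between 0.004 and 0.01 m and angle between the y axis of block_center and the y axis of dock_block_floor, either way round below 0.3 rad); the robot touches nothing.
It fails at once if the pink flask is moved by more than 15 mm (distance of flask_center from where it was at the start of the episode above 0.015 m).
It fails at once if the Petri dish is moved by more than 15 mm (distance of dish_center from where it was at the start of the episode above 0.015 m).
It also fails if it takes over 120 s, if anything falls off the work surface, if the arm or the gripper's body presses on something with over 40 N, if the wrist force passes 120 N, or if a joint passes its speed limit or range.

## Working session

There is one attempt and no reset: what is moved stays moved. The work goes in short steps, each a Python script; the robot and the scene stay as the last script left them, time stands still between calls to the robot, and variables do not carry over. Pictures are saved under pics/ and viewed, about 12 in all and at most 16, crops included, and the job is handed in when it is done.

```bash
mkdir -p pics; python3 - <<'E'
from rig import r,kinematics,optics,status
import cv2,numpy as np,pickle
for n in ("scene","side"):
    c=optics.capture(n); pickle.dump(c,open(f"{n}0.pkl","wb"))
    cv2.imwrite(f"pics/{n}0.png",cv2.resize(c["image"][:,:,::-1],(800,600),interpolation=cv2.INTER_CUBIC))
    print(n,c["fovy"],c["cx"],c["cy"],np.round(c["camera_from_world"],3).tolist())
print(status.current_t(),status.current_eef_rot(),status.current_opening())
E
```

```text
scene 43.4354763256805 254.33221620954566 195.24337690236572 [[-0.533, -0.846, -0.004, 291.013], [-0.562, 0.357, -0.746, 327.192], [0.633, -0.395, -0.666, 1080.33], [0.0, 0.0, 0.0, 1.0]]
side 45.74582881678908 266.3911732729467 184.3499961823995 [[-0.943, -0.332, -0.02, 479.342], [-0.153, 0.486, -0.86, 111.619], [0.296, -0.808, -0.509, 1167.588], [0.0, 0.0, 0.0, 1.0]]
0.1 [-2.59932041e+00  1.76288512e+00  2.40396374e-03] 85.16840318907006
```

View pics/scene0.png

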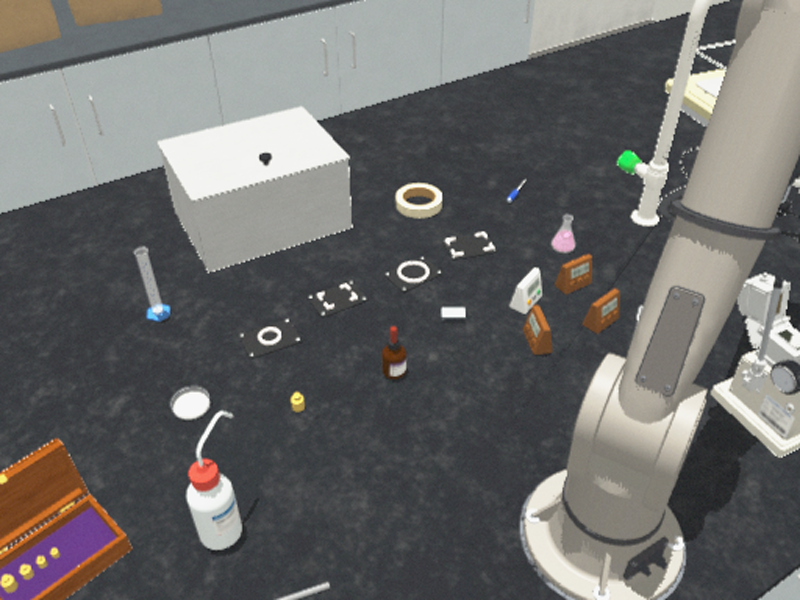

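View pics/side0.png

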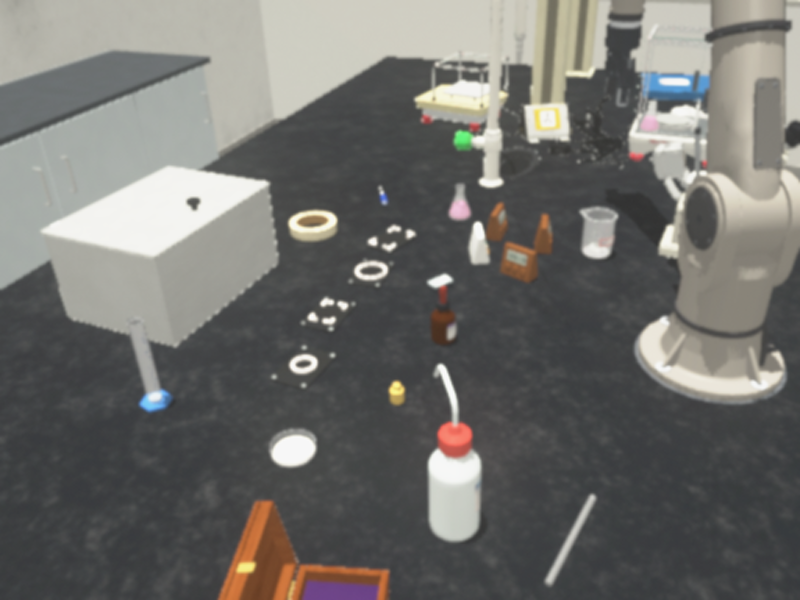

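Scene view: bottle (395,355), brass weight (298,402) (look-alikes: case weights around (10,580)–(55,552)), white timer (526,290) (look-alikes: brown ones at (575,273), (537,330), (603,310)), test piece (453,313). Holders: small ring (270,336), small rectangle (337,296), large ring (413,271), large rectangle (470,243). Flask (564,235), dish (190,403), wash bottle (215,510). The side view agrees.

```bash
cat > h.py <<'E'
from rig import r,kinematics,optics,status
import cv2,numpy as np,pickle
from scipy.spatial.transform import Rotation as R
def K(c):
    f=192/np.tan(np.radians(c["fovy"])/2); return f,c["cx"],c["cy"]
def ray(c,p,z):   # pixels (512 scale) -> world on plane z
    T=np.linalg.inv(c["camera_from_world"]); f,cx,cy=K(c); p=np.atleast_2d(p).astype(float)
    d=np.c_[(p[:,0]-cx)/f,(p[:,1]-cy)/f,np.ones(len(p))]@T[:3,:3].T; o=T[:3,3]
    return (o+d*((z-o[2])/d[:,2])[:,None])[:,:2]
def down(a):      # tool down, jaws opening along angle a in world xy
    x=np.array([np.cos(a),np.sin(a),0]); z=np.array([0,0,-1.]); return R.from_matrix(np.c_[x,np.cross(z,x),z]).as_rotvec()
def wrist():
    P=np.array(status.current_position()); Q=R.from_rotvec(status.current_eef_rot()).as_matrix()
    c=optics.capture("wrist"); W=np.eye(4); W[:3,:3]=Q; W[:3,3]=P
    c["camera_from_world"]=np.linalg.inv(W@c["hand_eye"]); return c
def save(c,n,crop=None,s=1.5625):
    im=c["image"][:,:,::-1]
    if crop: im=im[crop[1]:crop[3],crop[0]:crop[2]]
    cv2.imwrite(f"pics/{n}.png",cv2.resize(im,None,fx=s,fy=s,interpolation=cv2.INTER_CUBIC))
E
python3 - <<'E'
from h import *
s=pickle.load(open("scene0.pkl","rb")); d=pickle.load(open("side0.pkl","rb"))
S=dict(bottle=(395,374,0),weight=(298,405,8),timer=(524,303,5),block=(453,313,14),dW=(270,336,10),dB=(413,271,10),dK=(337,296,8),dT=(470,243,8),flask=(564,247,0),dish=(190,403,7),br1=(575,288,0),br2=(538,350,0),br3=(602,325,0),box_corner=(210,270,0),box2=(350,230,0),tape=(419,208,0),washb=(219,540,0),cyl=(158,314,0))
D=dict(bottle=(443,340,0),weight=(397,398,8),timer=(480,258,5),block=(440,281,14),dW=(304,364,10),dB=(371,271,10),dK=(328,313,8),dT=(391,238,8),flask=(460,215,0),dish=(293,448,7))
for k,v in S.items():
    print(k,np.round(ray(s,np.array(v[:2])*.64,v[2])[0]),np.round(ray(d,np.array(D[k][:2])*.64,D[k][2])[0]) if k in D else "")
c=wrist(); print(np.round(c["hand_eye"],2).tolist(),c["fovy"])
E
```

```text
bottle [422.  83.] [428.  89.]
weight [442. 261.] [445. 267.]
timer [ 442. -221.] [ 443. -209.]
block [484. -84.] [488. -80.]
dW [616. 231.] [618. 236.]
dB [633. -91.] [633. -83.]
dK [650.  73.] [649.  82.]
dT [ 649. -245.] [ 649. -235.]
flask [ 540. -410.] [ 544. -409.]
dish [544. 411.] [545. 413.]
br1 [ 427. -339.] 
br2 [ 333. -165.] 
br3 [ 320. -309.] 
box_corner [868. 248.] 
box2 [834. -60.] 
tape [ 824. -232.] 
washb [283. 467.] 
cyl [795. 382.] 
[[1.0, -0.0, 0.0, -1.32], [0.0, 0.96, 0.27, -70.01], [-0.0, -0.27, 0.96, -157.9], [0.0, 0.0, 0.0, 1.0]] 69.65702854080148
```

```bash
python3 - <<'E'
from h import *
s=pickle.load(open("scene0.pkl","rb")); print("stand",ray(s,np.array((645,220))*.64,0))
for a in (np.pi/2,-np.pi/2):
    for p in ((450,-170,220),(450,150,220),(610,-165,220),(610,150,220)):
        q=kinematics.solve_ik(p,down(a)); print(p,None if q is None else np.round(q,2))
a=np.pi/2 
if kinematics.solve_ik((450,-170,220),down(a)) is None: a=-a
for i,p in enumerate(((450,-170,220),(610,-165,220),(610,150,220),(450,150,220))):
    r.move_to(p,down(a)); c=wrist(); pickle.dump(c,open(f"w{i}.pkl","wb")); save(c,f"w{i}",s=1)
print(status.current_t())
cv2.imwrite("pics/w01.png",np.vstack([cv2.imread(f"pics/w{i}.png") for i in (1,0)])[::1])
ims=[cv2.imread(f"pics/w{i}.png") for i in range(4)]
for n,(i,j) in (("wl",(2,3)),("wr",(1,0))):
    cv2.imwrite(f"pics/{n}.png",cv2.resize(np.hstack([ims[i],ims[j]]),(800,300),interpolation=cv2.INTER_AREA))
E
```

```text
stand [[ 517.91532325 -625.0515429 ]]
(450, -170, 220) [ 0.81  0.12 -0.58  1.91  0.07  1.14  1.78]
(450, 150, 220) [ 0.51  0.16 -1.01  1.91  0.14  1.15  1.02]
(610, -165, 220) [ 0.65  0.42 -0.61  1.56  0.25  1.24  1.57]
(610, 150, 220) [ 0.29  0.46 -0.82  1.57  0.35  1.27  0.98]
(450, -170, 220) [ 0.48  0.1  -0.23  1.92  0.02  1.13 -1.32]
(450, 150, 220) [ 0.42  0.14 -0.9   1.92  0.12  1.14 -2.09]
(610, -165, 220) [ 0.35  0.37 -0.21  1.57  0.08  1.21 -1.44]
(610, 150, 220) [ 0.22  0.43 -0.72  1.57  0.29  1.25 -2.12]
4.675
```

```bash
python3 - <<'E'
import cv2,numpy as np
i=[cv2.imread(f"pics/w{k}.png") for k in range(4)]
cv2.imwrite("pics/mos.png",cv2.resize(np.vstack([np.hstack([i[2],i[1]]),np.hstack([i[3],i[0]])]),(800,600),interpolation=cv2.INTER_AREA))
E
```

```text
(no output)
```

View pics/mos.png

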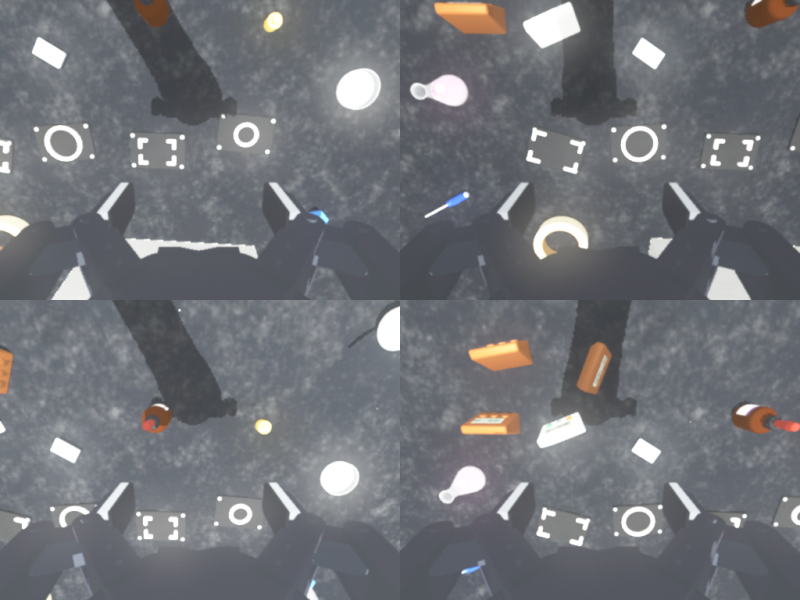

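Wrist views (top: w2,w1; bottom: w3,w0): large ring (640,144), large rect (556,150), small rect (730,150) in w1; small ring (246,134) in w2; test piece (646,450), white timer (560,430) with brown ones at (500,355), (490,423), (594,367) in w0; bottle (155,418), weight (263,427) in w3. Now measuring them.

```bash
cat >> h.py <<'E'
def blob(c,xy,z,rad,mask=None):
    """world points on plane z of masked pixels within rad of xy"""
    im=c["image"].astype(int)
    if mask is None: mask=(im.min(2)>150)
    v,u=np.nonzero(mask); w=ray(c,np.c_[u,v],z); return w[np.hypot(*(w-np.array(xy)).T)<rad]
def rect(w):
    (x,y),(a,b),t=cv2.minAreaRect(w.astype(np.float32))
    if a>b: a,b,t=b,a,t-90     # long side dir = t+90
    t=(t+90+90)%180-90
    return np.round([x,y,a,b,t],1)   # centre, short, long, long-axis angle deg
E
python3 - <<'E'
from h import *
W=[pickle.load(open(f"w{i}.pkl","rb")) for i in range(4)]
for n,xy,rad,ks in (("dB",(633,-87),36,(1,2)),("dT",(649,-240),52,(1,)),("dK",(650,77),40,(1,2)),("dW",(617,233),25,(2,3))):
    for k in ks:
        w=blob(W[k],xy,10,rad)
        if len(w)>20:
            c0=rect(w)[:2]; w=blob(W[k],c0,10,rad); print(n,k,rect(w),np.round(w.mean(0),1),len(w))
for k in (0,1,3): 
    w=blob(W[k],(486,-82),14,32); print("block",k,rect(w) if len(w) else "")
for k in (2,3):
    im=W[k]["image"].astype(int); m=(im[:,:,0]>130)&(im[:,:,0]-im[:,:,2]>50)
    w=blob(W[k],(443,264),25,40,m); print("weight",k,rect(w),np.round(w.mean(0),1),len(w))
for k,n in ((0,"timer"),):
    w=blob(W[k],(442,-215),30,70); print("timer",k,rect(w),np.round(w.mean(0),1),len(w))
E
```

```text
dB 1 [637.7 -92.3  65.5  66.3  90. ] [637. -92.] 904
dB 2 [637.5 -90.7  65.6  68.5  89.8] [637. -91.] 1038
dT 1 [ 650.7 -241.5   62.9   93.    73.5] [ 650.3 -241.1] 712
dK 1 [653.4  72.2  51.2  70.8  88. ] [653.3  72.8] 610
dK 2 [653.5  74.   51.5  70.2  88.1] [653.3  73.8] 593
dW 2 [622.5 231.3  44.5  46.8  89.8] [622.4 231.4] 668
dW 3 [619.5 232.1  46.8  49.1  89.9] [619.5 232.1] 646
block 0 [490.  -86.1  29.7  48.   57.8]
block 1 [490.4 -86.1  28.7  46.7  58. ]
block 3 [489.5 -87.7  49.9  57.1  33. ]
weight 2 [451.1 257.   23.   29.  -57.6] [453.3 254.1] 211
weight 3 [446.4 257.2  23.8  28.5  71.9] [443.6 253.9] 122
timer 0 [ 449.8 -235.3   63.6   88.2  -55.4] [ 451.5 -232.9] 1933
```

```bash
python3 - <<'E'
from h import *
a=np.pi/2
for n,p in (("wA",(480,170,180)),("wB",(500,-215,180))):
    r.move_to(p,down(a)); c=wrist(); pickle.dump(c,open(n+".pkl","wb")); save(c,n,s=1)
    if n=="wB":
        print("block",rect(blob(c,(490,-86),14,32)))
i=[cv2.imread(f"pics/{n}.png") for n in ("wA","wB")]
cv2.imwrite("pics/mos2.png",cv2.resize(np.vstack([x[:230] for x in i]),None,fx=1.3,fy=1.3,interpolation=cv2.INTER_CUBIC))
E
```

```text
block [490.2 -86.2  29.7  48.3  58.2]
```

View pics/mos2.png

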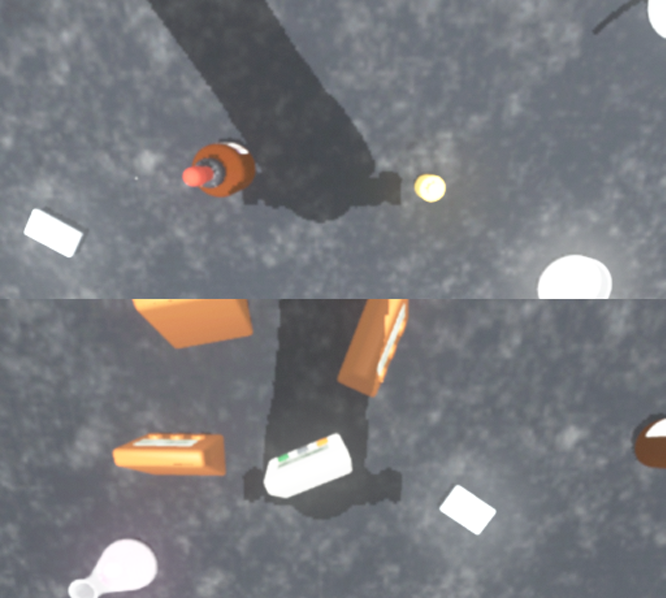

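```bash
python3 - <<'E'
from h import *
A=pickle.load(open("wA.pkl","rb"));B=pickle.load(open("wB.pkl","rb"))
a=cv2.resize(A["image"][95:165,130:210,::-1],None,fx=5,fy=5,interpolation=cv2.INTER_CUBIC)
b=cv2.resize(B["image"][95:165,195:275,::-1],None,fx=5,fy=5,interpolation=cv2.INTER_CUBIC)
cv2.imwrite("pics/crop1.png",np.hstack([a,b]))
im=A["image"].astype(int); red=(im[:,:,0]>150)&(im[:,:,1]<110)&(im[:,:,2]<110)
v,u=np.nonzero(red); print("teat px",len(u),u.mean(),v.mean(),"world z90",ray(A,[u.mean(),v.mean()],90))
m=(im[:,:,0]>130)&(im[:,:,0]-im[:,:,2]>50); w=blob(A,(446,257),28,30,m); print("weight",rect(w),w.mean(0),len(w))
print("timer",rect(blob(B,(445,-225),5,60)))
for n,c in (("A",A),("B",B)): print(n,np.round(np.linalg.inv(c["camera_from_world"])[:3,3]))
E
```

```text
teat px 778 169.2814910025707 129.7107969151671 world z90 [[426.95912022  97.52793037]]
weight [447.2 257.   23.2  26.2  90. ] [444.87577853 253.44363605] 138
timer [ 453.3 -234.6   38.    82.8  -68.6]
A [411. 171. 337.]
B [ 431. -212.  338.]
```

View pics/crop1.png

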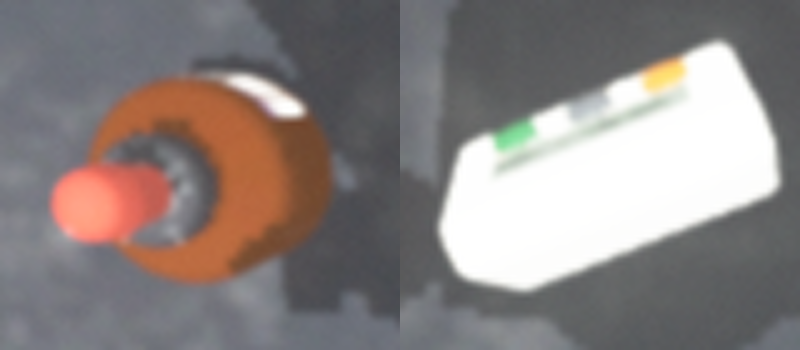

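The left crop confirms the bottle: teat tip at px (147,136), cap centre at (163,133). The right crop is the white timer. Its back foot edge runs (220,153)–(270.6,132.6), and its front foot edge runs (207,123)–(259.5,103.5).

```bash
python3 - <<'E'
from h import *
A=pickle.load(open("wA.pkl","rb"));B=pickle.load(open("wB.pkl","rb"));W3=pickle.load(open("w3.pkl","rb"))
print("tip",ray(A,(147,136),105),"cap",ray(A,(163.5,133),71))
c=np.array([(525,290),(778,188),(722,43),(460,138)],float); px=np.c_[195+(c[:,0]-400)/5,95+c[:,1]/5]-.4
w=ray(B,px,0); print(w.round(1),w.mean(0)); e=np.roll(w,-1,0)-w; print(np.hypot(*e.T).round(1),np.degrees(np.arctan2(e[:,1],e[:,0])).round(1))
im=A["image"].astype(int); hsv=cv2.cvtColor(A["image"],cv2.COLOR_RGB2HSV)
m=(hsv[:,:,1]>90)&(hsv[:,:,0]>15)&(hsv[:,:,0]<35); 
for z in (0,16,32): print(rect(blob(A,(446,257),z,30,m)))
# body edge of bottle: brown mask at z=46 circle
E
```

```text
tip [[431.10390982  83.14438343]] cap [[431.20484079  86.12560018]]
[[ 481.2 -254. ]
 [ 456.4 -192.3]
 [ 423.1 -206.1]
 [ 444.9 -268.4]] [ 451.41587315 -230.21877838]
[66.5 36.  66.  39. ] [ 111.9 -157.6  -70.7   21.6]
[444.3 257.6  11.7  23.1 -38.7]
[442.8 253.5  11.1  22.  -38.7]
[441.2 249.4  10.6  20.9 -38.7]
```

```bash
cat >> h.py <<'E'
def pick(xy,a,z,opening,sq=40,hover=None,lift=130):
    r.move_gripper(opening); r.move_to((*xy,hover or z+60),down(a))
    hit=r.move_straight((*xy,z),speed=80,f_stop=12); zz=status.current_position()[2]
    r.move_gripper(0,sq); o=status.current_opening()
    r.move_straight((*xy,lift),speed=120); r.dwell(.2)
    print("pick hit",hit,"z",round(zz,1),"opening",round(o,1),"after lift",round(status.current_opening(),1),"F",np.round(status.current_force(),1),"t",status.current_t()); return zz
def lower(xy,a,z,speed=40):
    p=status.current_position(); r.move_to((*xy,max(z+60,110)),down(a)); r.move_straight((*xy,z+12),speed=120)
    hit=r.move_straight((*xy,z-1.5),speed=speed/2,f_stop=4); print("lower hit",hit,np.round(status.current_position(),1),"target z",z,"F",np.round(status.current_force(),1))
def release(opening,up=150):
    p=status.current_position(); r.move_gripper(opening); r.dwell(.3); r.move_straight((p[0],p[1],up),speed=120); print("opening",status.current_opening(),"t",status.current_t())
E
python3 - <<'E'
from h import *
a=np.pi/2
r.move_to((480,258,150),down(a)); c=wrist(); pickle.dump(c,open("wC.pkl","wb"))
im=c["image"].astype(int); m=(im[:,:,0]>130)&(im[:,:,0]-im[:,:,2]>40)
print(np.linalg.inv(c["camera_from_world"])[:3,3].round())
for z in (0,20,32): w=blob(c,(448,260),z,30,m); print(z,rect(w),len(w))
w=blob(c,(448,260),20,30,m); xy=rect(w)[:2]
print(xy)
if abs(xy[0]-448)<8 and abs(xy[1]-259)<8:
    pick(xy,a,27,50,sq=30)
E
```

```text
[411. 258. 308.]
0 [ 4.499e+02  2.609e+02  2.340e+01  2.540e+01 -1.000e-01] 417
20 [ 4.474e+02  2.607e+02  2.190e+01  2.380e+01 -1.000e-01] 417
32 [ 4.459e+02  2.606e+02  2.100e+01  2.280e+01 -1.000e-01] 417
[447.4 260.7]
pick hit False z 27.3 opening -0.0 after lift 0.1 F [-0.7 -0.1  0.3] t 11.7917
```

```bash
python3 - <<'E'
from h import *
a=np.pi/2
r.move_gripper(50); r.move_to((480,258,150),down(a)); c=wrist(); save(c,"wD",crop=(100,0,420,384),s=1.5)
im=c["image"].astype(int); m=(im[:,:,0]>130)&(im[:,:,0]-im[:,:,2]>40)
v,u=np.nonzero(m); print(len(u),r.tip_extent)
for z in (0,20,32): w=blob(c,(448,260),z,60,m); print(z,rect(w),len(w))
E
```

```text
2244 19.0
0 [ 4.496e+02  2.615e+02  2.340e+01  2.430e+01 -2.000e-01] 413
20 [ 4.471e+02  2.614e+02  2.190e+01  2.280e+01 -2.000e-01] 413
32 [ 4.456e+02  2.613e+02  2.100e+01  2.180e+01 -2.000e-01] 413
```

View pics/wD.png

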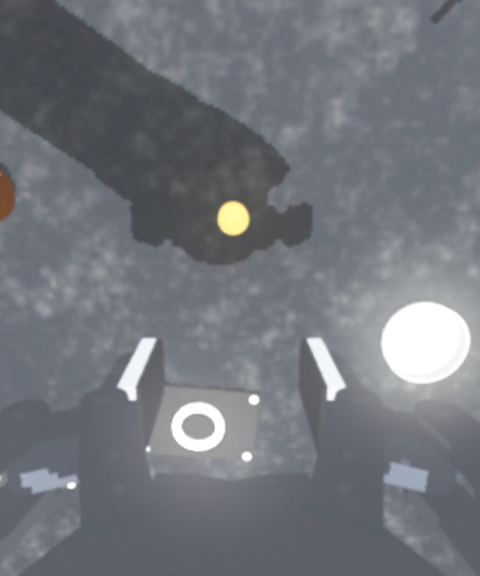

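The picture shows the weight still standing at crop px (233,218), not moved. The jaws closed to 0 without holding it. I'll retry lower and watch from the side camera.

```bash
python3 - <<'E'
from h import *
a=np.pi/2; xy=(447.3,261)
r.move_to((*xy,85),down(a)); print(r.move_straight((*xy,21),speed=60,f_stop=12),status.current_position())
ims=[]
def snap():
    for n,(x,y) in (("scene",(190,255)),("side",(254,250))):
        c=optics.capture(n); ims.append(cv2.resize(c["image"][y-40:y+40,x-40:x+40,::-1],None,fx=4,fy=4,interpolation=cv2.INTER_CUBIC)[:290])
snap(); r.move_gripper(0,30); print("opening",status.current_opening()); snap()
cv2.imwrite("pics/grip.png",np.vstack([np.hstack(ims[:2]),np.hstack(ims[2:])]))
E
```

```text
False [447.58641032 261.23367494  21.36699675]
opening -0.21808249428337592
```

View pics/grip.png

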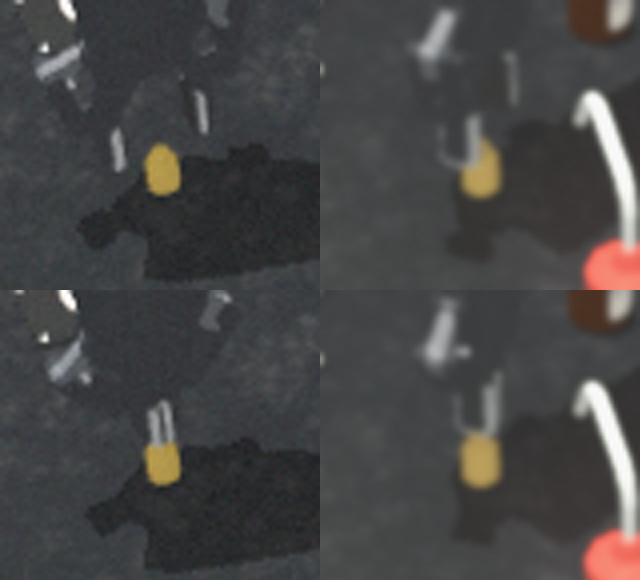

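```bash
cat >> h.py <<'E'
def tri(c1,p1,c2,p2):
    L=[]
    for c,p in ((c1,p1),(c2,p2)):
        f,cx,cy=K(c); M=np.array(c["camera_from_world"])[:3]; x,y=(p[0]-cx)/f,(p[1]-cy)/f
        L+=[M[0]-x*M[2],M[1]-y*M[2]]
    L=np.array(L); return np.linalg.lstsq(L[:,:3],-L[:,3],rcond=None)[0]
E
python3 - <<'E'
from h import *
s=pickle.load(open("scene0.pkl","rb")); d=pickle.load(open("side0.pkl","rb"))
print("tips",tri(s,(190,253),d,(253,245.5)))
print("foot",tri(s,(150+163/4,215+192/4),d,(214+161/4,210+195/4)))
print("foot centre closed",tri(s,(150+163/4,215+(485-290)/4-2),d,(214+160/4,210+(487-290)/4-2)))
for n,c in (("scene",s),("side",d)): print(n,np.linalg.inv(c["camera_from_world"])[:3,3].round())
W=[pickle.load(open(f"w{k}.pkl","rb")) for k in "23AC"]
# weight seen from three wrist views: centroid ray intersections
def cen(c,xy):
    im=c["image"].astype(int); m=((im[:,:,0]>130)&(im[:,:,0]-im[:,:,2]>40)).astype(np.uint8)
    n,l,st,ce=cv2.connectedComponentsWithStats(m); w=ray(c,ce,16); k=np.argmin(np.hypot(*(w-np.array(xy)).T)+1e3*(st[:,4]<40)); return ce[k]
P=[cen(c,(447,260)) for c in W]; print(np.round(P,1))
for i in range(4):
    for j in range(i): print(i,j,tri(W[i],P[i],W[j],P[j]).round(1))
print(status.current_position(),status.current_eef_rot(),status.current_joint_positions())
E
```

```text
tips [449.80256305 257.45962766  25.21830092]
foot [447.45494209 260.12999059 -11.6180544 ]
foot centre closed [448.24050775 259.35198366  -7.82436122]
scene [-345.  556.  964.]
side [ 124. 1049.  700.]
[[346.5  30. ]
 [334.2 160. ]
 [327.6 142.8]
 [256.7 146.5]]
1 0 [447.7 260.8   2.4]
2 0 [447.9 260.5   3.2]
2 1 [448.2 261.2   0. ]
3 0 [448.8 260.6   5.5]
3 1 [4.490e+02 2.612e+02 1.000e-01]
3 2 [448.9 261.    0.9]
[447.29080704 260.99959702  20.98798841] [-2.22144073e+00 -2.22140489e+00  2.79424477e-05] [ 0.18631605  0.60969257 -1.01716675  2.00905354  0.67013359  0.90139947
  0.37529965]
```

Everything triangulates about 10 mm below where I assumed, and the tips look too high. I'll probe the worktop and check the ring heights.

```bash
python3 - <<'E'
from h import *
a=np.pi/2
p=status.current_position(); r.move_straight((p[0],p[1],100),speed=100)
r.move_gripper(0); r.move_to((450,175,80),down(a)); r.move_straight((450,175,25),speed=80)
hit=r.move_straight((450,175,-15),speed=20,f_stop=5); print("probe",hit,np.round(status.current_position(),1),np.round(status.current_force(),1),status.current_t())
s=optics.capture("scene");d=optics.capture("side"); pickle.dump((s,d),open("probe.pkl","wb"))
f=lambda c,q:(lambda z:np.round((np.array([[(z[0]/z[2])*K(c)[0]+K(c)[1],(z[1]/z[2])*K(c)[0]+K(c)[2]]]))[0]))((np.array(c["camera_from_world"])@np.append(q,1))[:3])
tip=np.array([450,175,0.]); ims=[]
for c in (s,d):
    u,v=f(c,tip).astype(int); print("proj tip",u,v)
    im=cv2.resize(c["image"][v-40:v+40,u-50:u+50,::-1],None,fx=4,fy=4,interpolation=cv2.INTER_CUBIC); cv2.drawMarker(im,(200,160),(0,255,0),0,14,1); ims.append(im)
cv2.imwrite("pics/probe.png",np.hstack(ims))
r.move_straight((450,175,120),speed=120)
# ring centre heights
W={k:pickle.load(open(f"w{k}.pkl","rb")) for k in "123"}
def cen(c,xy,z,rad):
    v,u=np.nonzero(c["image"].min(2)>150); w=ray(c,np.c_[u,v],z); k=np.hypot(*(w-np.array(xy)).T)<rad
    (x,y),_,_=cv2.minAreaRect(np.c_[u,v][k].astype(np.float32)); return x,y
for n,xy,rad,i,j in (("dB",(637,-92),36,"1","2"),("dK",(653,73),40,"1","2"),("dW",(621,231),25,"2","3")):
    print(n,tri(W[i],cen(W[i],xy,10,rad),W[j],cen(W[j],xy,10,rad)).round(1))
E
```

```text
probe False [450.1 175.  -14.9] [ 0.5 -0.  -0.6] 19.5833
proj tip 218 246
proj tip 265 235
dB [637.4 -92.    7.7]
dK [653.4  73.9   9. ]
dW [623.2 232.    5.1]
```

View pics/probe.png

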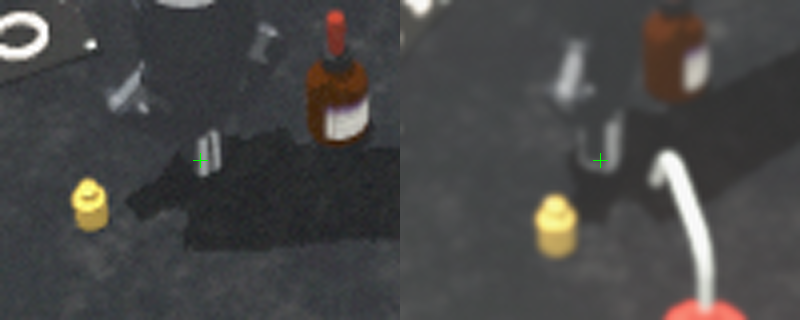

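No contact even at TCP z = -15, and the tips appear just above the surface. Probing further down.

```bash
python3 - <<'E'
from h import *
a=np.pi/2
r.move_straight((450,175,-10),speed=80)
hit=r.move_straight((450,175,-50),speed=20,f_stop=5); print("probe closed",hit,np.round(status.current_position(),1),np.round(status.current_force(),1))
s=optics.capture("scene");d=optics.capture("side"); pickle.dump((s,d),open("probe2.pkl","wb"))
r.move_straight((450,175,60),speed=120)
p=status.current_position();print(np.round(p,1), np.round(status.current_joint_positions(),3))
s0,d0=pickle.load(open("probe.pkl","rb")); print("tips at -15:",tri(s0,(220,249.75),d0,(266.25,237.5)))
ims=[cv2.resize(c["image"][206:286,x-50:x+50,::-1],None,fx=4,fy=4,interpolation=cv2.INTER_CUBIC) for c,x in ((s,218),(d,265))]
cv2.imwrite("pics/probe2.png",np.hstack(ims))
# second touch on the other side, on table near docks
r.move_to((560,150,60),down(a)); r.move_straight((560,150,-5),speed=80)
hit=r.move_straight((560,150,-50),speed=20,f_stop=5); print("probe far",hit,np.round(status.current_position(),1))
r.move_straight((560,150,80),speed=120); print(status.current_t())
E
```

```text
probe closed True [450.1 175.  -15.4] [-0.6 -1.4  4.5]
[449.5 174.4  59.4] [ 0.441  0.504 -1.106  2.063  0.572  0.923  0.588]
tips at -15: [447.6490008  172.07644865 -12.01048907]
probe far True [560.1 150.  -15.4]
27.6
```

```bash
python3 - <<'E'
from h import *
s=pickle.load(open("scene0.pkl","rb")); d=pickle.load(open("side0.pkl","rb"))
W={k:pickle.load(open(f"w{k}.pkl","rb")) for k in "0123"}
def comp(c,p,rad,thr=150):
    v,u=np.nonzero(c["image"].min(2)>thr); k=np.hypot(u-p[0],v-p[1])<rad
    q=np.c_[u,v][k].astype(np.float32); (x,y),wh,t=cv2.minAreaRect(q); return x,y
def wc(c,xy,z,rad):
    v,u=np.nonzero(c["image"].min(2)>150); w=ray(c,np.c_[u,v],z); k=np.hypot(*(w-np.array(xy)).T)<rad
    return cv2.minAreaRect(np.c_[u,v][k].astype(np.float32))[0]
for n,ps,pd,xy,k,rad,ra in (("dB",(413,271),(371,271),(637,-92),"1",36,14),("dW",(270,336),(304,364),(621,231),"2",25,11),("dK",(337,296),(328,313),(653,73),"2",40,16),("dT",(470,243),(391,238),(650,-241),"1",52,18)):
    a=comp(s,np.array(ps)*.64,ra);b=comp(d,np.array(pd)*.64,ra);w=wc(W[k],xy,10,rad)
    print(n,"sc-side",tri(s,a,d,b).round(1),"sc-wr",tri(s,a,W[k],w).round(1),"side-wr",tri(d,b,W[k],w).round(1))
b=lambda c,p:comp(c,p,10,140)
a_,b_=comp(s,(290,200),12,130),comp(d,(281.5,180),10,120); w=wc(W["0"],(490,-86),14,32)
print("block",tri(s,a_,d,b_).round(1),tri(s,a_,W["0"],w).round(1),tri(d,b_,W["0"],w).round(1))
E
```

```text
dB sc-side [637.7 -91.4   7.4] sc-wr [637.9 -91.7   6.2] side-wr [637.9 -91.9   7.7]
dW sc-side [623.7 230.    6.1] sc-wr [622.2 231.2   7.5] side-wr [622.7 231.7   8.2]
dK sc-side [654.1  72.3   4. ] sc-wr [ 6.56e+02  7.16e+01 -2.00e-01] side-wr [654.3  73.4   6.5]
dT sc-side [ 668.4 -258.8  -11.7] sc-wr [ 649.8 -242.8    7.9] side-wr [ 657.8 -244.3   -4.9]
block [492.8 -88.9   9.8] [489.7 -86.3  14. ] [491.1 -85.5  11.4]
```

View pics/probe2.png

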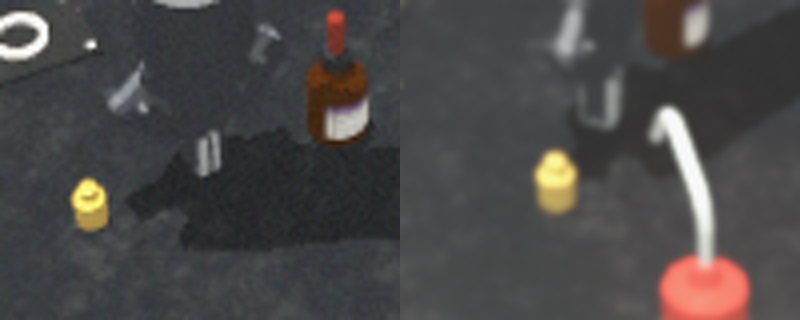

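The ring and test-piece heights come out right (about 7 and 12 mm), so the cameras are sound. The shut fingertips touch the worktop at reported TCP z = -15.4, not 19. The real tips are therefore about 34 mm short of the stated ones, and the side pictures agree: the jaws shut just above the 32 mm weight. I'll apply that -34.4 mm offset and retry.

```bash
python3 - <<'E'
s=open("h.py").read()
s+='''
DZ=-34.4   # measured: shut tips touch the table at TCP z=-15.4 instead of 19
_pick,_lower=pick,lower
def pick(xy,a,z,opening,sq=40): return _pick(xy,a,z+DZ,opening,sq,hover=z+45,lift=110)
def lower(xy,a,z): return _lower(xy,a,z+DZ)
'''
open("h.py","w").write(s)
E
python3 - <<'E'
from h import *
a=np.pi/2
pick((448.3,261),a,26,50,sq=30)
if status.current_opening()>15:
    lower((622.7,231.5),a,30.5)
E
```

```text
pick hit False z -7.9 opening 19.2 after lift 19.0 F [-0.3 -0.5 -0.7] t 31.6583
lower hit True [622.6 231.3  -3.8] target z -3.8999999999999986 F [ 0.6 -0.5  4.3]
```

The weight touched down 4.1 mm above its picking height, which is the holder floor. Releasing it and going for the bottle.

```bash
python3 - <<'E'
from h import *
a=np.pi/2
release(45)
r.move_to((480,86,130),down(a)); c=wrist(); pickle.dump(c,open("wE.pkl","wb"))
hsv=cv2.cvtColor(c["image"],cv2.COLOR_RGB2HSV)
m=((hsv[:,:,0]<12)&(hsv[:,:,1]>100)&(hsv[:,:,2]>60))
print(np.linalg.inv(c["camera_from_world"])[:3,3].round()); print("body+teat at z46",rect(blob(c,(431,86),46,45,m)))
save(c,"wE",crop=(130,0,400,300),s=2)
E
```

```text
opening 45.07922018988515 t 36.0917
[411.  88. 288.]
body+teat at z46 [430.7  82.8  39.9  40.7  90. ]
```

View pics/wE.png

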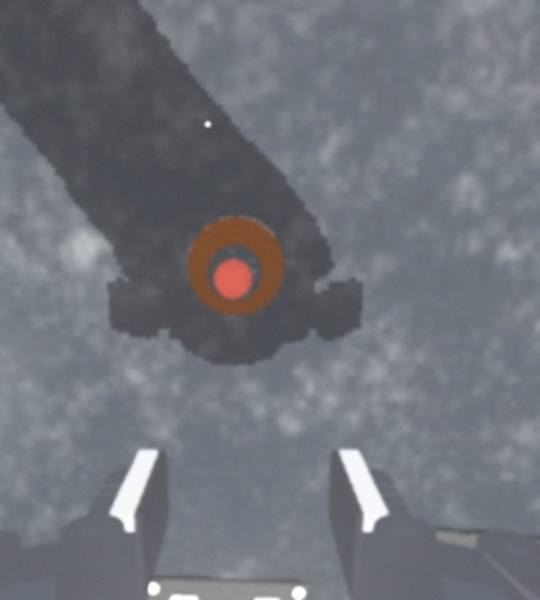

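Bottle body circle centre is at crop (236,266), giving (430.7, 82.8), so it is upright and clear of everything. Picking it by the cap.

```bash
python3 - <<'E'
from h import *
a=np.pi/2
pick((430.5,83.3),a,68.5,45,sq=35)
if status.current_opening()>15:
    lower((637.7,-91.8),a,72.5)
    z=status.current_position()[2]; print("rise",z-34.1)
E
```

```text
pick hit False z 34.5 opening 33.2 after lift 32.8 F [ 0.2 -0.9 -0.5] t 39.9083
lower hit True [638.2 -91.8  39. ] target z 38.1 F [0.5 0.8 3.2]
rise 4.936633422390926
```

Opening 33 means the tips took the bottle by the shoulder just below the cap, but it held and touched down at 4.5 mm rise. Releasing, then a look.

```bash
python3 - <<'E'
from h import *
a=np.pi/2
release(60)
r.move_to((650,-92,150),down(a)); c=wrist(); pickle.dump(c,open("wF.pkl","wb"))
s=optics.capture("scene"); 
i1=cv2.resize(c["image"][60:260,150:350,::-1],(400,400)); i2=cv2.resize(s["image"][130:230,150:250,::-1],(400,400),interpolation=cv2.INTER_CUBIC)
i3=cv2.resize(s["image"][130:230,220:320,::-1],(400,400),interpolation=cv2.INTER_CUBIC)
cv2.imwrite("pics/chk.png",cv2.resize(np.hstack([i1,i3,i2]),(798,266)))
E
```

```text
opening 60.07218256612739 t 43.9333
```

View pics/chk.png

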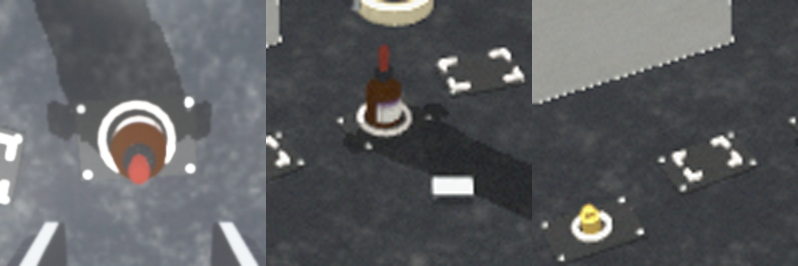

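Bottle (rim ring at (137,138)) and weight both stand inside their rings. Timer next.

```bash
python3 - <<'E'
from h import *
a=np.radians(110.6)
p=pick((451.4,-230.2),a,26,85,sq=30)
if status.current_opening()>60:
    lower((650.5,-241.8),np.radians(73.5),30.5); z=status.current_position()[2]; print("rise",z-p)
c=optics.capture("scene"); d=optics.capture("side")
i=[cv2.resize(c["image"][110:210,250:380,::-1],(390,300),interpolation=cv2.INTER_CUBIC),cv2.resize(d["image"][100:200,200:330,::-1],(390,300),interpolation=cv2.INTER_CUBIC)]
cv2.imwrite("pics/tim.png",np.hstack(i))
E
```

```text
pick hit False z -7.9 opening 67.3 after lift 67.3 F [-0.8 -0.6  0.2] t 48.4333
lower hit True [ 650.4 -241.9   -3.6] target z -3.8999999999999986 F [-0.5 -0.5  4.8]
rise 4.362161426131564
```

View pics/tim.png

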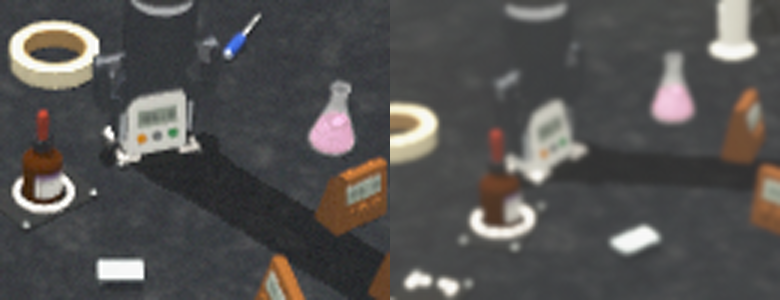

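Timer stands within its corner angles at crop (155,125) and is upright. Releasing it and taking the test piece.

```bash
python3 - <<'E'
from h import *
release(85)
for g,h in ((148,178),(-32,-2)):
    ok=all(kinematics.solve_ik((x,y,z),down(np.radians(t))) is not None for x,y,z,t in ((490.2,-86.3,140,g),(490.2,-86.3,-13,g),(653.6,73.1,110,h),(653.6,73.1,-9,h))); print(g,ok)
    if ok: break
g,h=np.radians(g),np.radians(h)
r.move_to((490.2,-86.3,140),down(g))
p=pick((490.2,-86.3),g,21.5,55,sq=40)
print("opening",status.current_opening())
if 20<status.current_opening()<32:
    lower((653.6,73.1),h,25.5); print("rise",status.current_position()[2]-p)
c=optics.capture("scene"); d=optics.capture("side")
i=[cv2.resize(c["image"][140:240,160:290,::-1],(390,300),interpolation=cv2.INTER_CUBIC),cv2.resize(d["image"][150:250,150:280,::-1],(390,300),interpolation=cv2.INTER_CUBIC)]
cv2.imwrite("pics/blk.png",np.hstack(i)); print(status.current_t())
E
```

```text
opening 85.09652337413299 t 52.9917
148 True
pick hit False z -12.5 opening 24.8 after lift 24.5 F [ 0.6  0.2 -0.8] t 57.6
opening 24.465204852132842
lower hit True [653.5  72.9  -8.3] target z -8.899999999999999 F [-1.2 -0.6  3.8]
rise 4.205079111502176
60.2167
```

View pics/blk.png

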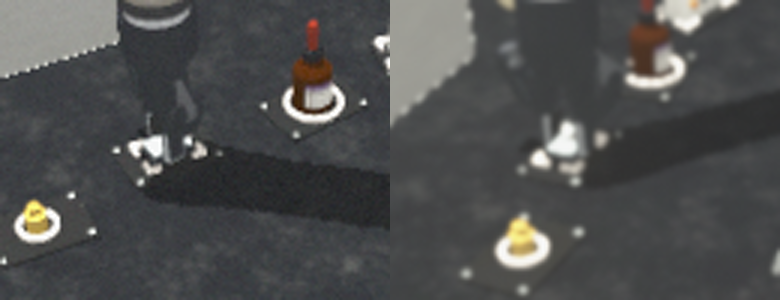

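Rise of 4.2 mm means the floor was reached. Releasing, then a final overhead check.

```bash
python3 - <<'E'
from h import *
release(45,up=170)
a=np.pi/2
r.move_to((640,-165,220),down(a)); c1=wrist(); r.move_to((640,150,220),down(a)); c2=wrist()
s=optics.capture("scene")
print("block at z18",rect(blob(c2,(653,73),18,18)),rect(blob(c2,(653,73),10,40)))
im=c2["image"].astype(int); m=(im[:,:,0]>130)&(im[:,:,0]-im[:,:,2]>40); print("weight z24",rect(blob(c2,(622,231),24,20,m)))
i=[cv2.resize(c["image"][70:270,60:460,::-1],(600,300),interpolation=cv2.INTER_CUBIC) for c in (c2,c1)]
cv2.imwrite("pics/fin.png",np.vstack(i))
# bystanders against the start picture
s0=pickle.load(open("scene0.pkl","rb"))
for n,(x,y) in (("flask",(361,150)),("dish",(122,258))): print(n,"mean abs diff",np.abs(s["image"][y-18:y+18,x-18:x+18].astype(int)-s0["image"][y-18:y+18,x-18:x+18]).mean().round(1))
print(status.current_t())
E
```

```text
opening 44.85314743151284 t 62.4917
block at z18 [654.9  72.7  31.5  35.   89.9] [656.3  72.7  57.6  72.7  88.2]
weight z24 [620.4 225.8  16.8  23.9 -13. ]
flask mean abs diff 2.9
dish mean abs diff 2.2
64.8
```

View pics/fin.png

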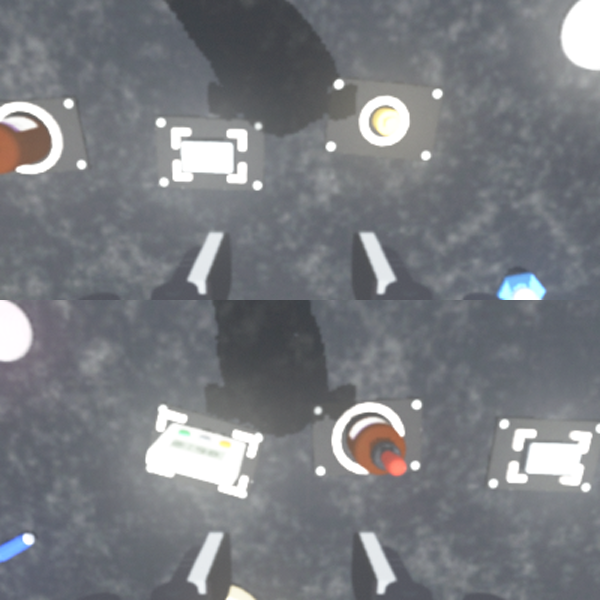

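All four sit inside their rims: test piece (208,155), weight (385,120), timer (200,457) and bottle (370,437). The arm is clear, so I'm handing in.

```bash
python3 -c "
from h import *
r.dwell(.5); r.sign_off(); print(status.current_t())"
```

```text
the job is handed in; nothing more can be done
the job is handed in; nothing more can be done
```

The weight, bottle, timer and test piece are each in their matching holder and released. I handed the job in at about 65 s of the 120 s; no verdict is reported.

**Last checks:**
- Each piece touched down 4.1 to 4.5 mm above its picking height, which matches the 4 mm holder floors.
- The final overhead pictures show all four inside their rims and clear of the gripper. The last side-on pictures, taken as each went in, show the bottle, weight and timer upright.
- The flask and dish areas are unchanged from the start picture.

**What failed or disagreed:**
- **Fingertip height:** my first two grasps of the weight closed on nothing. A touch probe put the shut fingertips on the worktop at TCP z = -15.4 mm, not the 19 mm stated. I used that -34.4 mm correction from then on, and every later grasp held.
- **Bottle grip:** the jaws stopped at 33 mm, so they took the bottle by its shoulder just below the 22 mm cap. It held and set down cleanly.
- **Last weight measurement:** it read about 6 mm off the ring centre. The colour mask caught only part of the weight, which looks centred in the picture, so I don't trust that number.

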